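Weigh the nested brass tumbler on the counter balance

ROBOT

A 6-joint arm with a two-finger parallel gripper is mounted at the origin on the work surface. World frame = base frame: x ahead of the robot, y to its left, z up, the work surface at z = 0. Lengths are in mm, angles in rad, forces in N, time in s.
With the tool pointing down it reaches from about 300 to 875 mm from the base axis. Payload 4.2 kg.
Tool frame: the origin (TCP) lies on the centre line of the jaws, within the pads' length; the fingertips stand 17 mm ahead of it and the grasp point (between the pads) lies 2 mm behind it; z points along the fingers, y is the line along which they close (so a half turn about z gives the same grasp; the last joint's range is limited). The gripper opens to 85 mm and grips with 20 to 120 N. Pads are 22 mm wide; open, the fingers measure 114 mm over their backs; the gripper's body (76 mm by 85 mm) begins 54 mm behind the grasp point. The pads swing forward as they close: fully open they stand 13 mm farther back than shut.
Start: joints at [1.161, 0.32, 1.565, -0, 1.257, -0.02], TCP at [218.505, 531.881, 226.538] pointing down, gripper open.
Joint ranges: [-3.11, 3.11], [-0.84, 2.01], [0.21, 2.61], [-1.34, 4.49], [0.05, 2.63], [-2.56, 2.56]. Speed limits (rad/s): [2.57, 2.57, 3.14, 3.14, 3.14, 3.14].

INTERFACE

Orientations are given as [roll, pitch, yaw] about the fixed x, y, z axes, in that order (R = Rz(yaw) Ry(pitch) Rx(roll)).
In Python, from cell import * gives the robot as it stands. The module is installed in compiled form; this text tells all that it offers. Calls block until the motion is done:
- reach(position, orientation): joint-space move of the TCP to a pose.
- servo_line(position, rot=None, feed=150, until_force=None): straight line of the TCP; rot=None keeps the orientation; feed is the mean speed in mm/s. With until_force (N) it stops when the force on the tool has changed by that much, and returns True; else False.
- move_joints(angles): joint-space move.
- set_gripper(opening, grip_force=None): finger opening in mm; grip_force is the grip in N (None keeps the last); returns when the fingers have stopped.
- wait(seconds).
- solve_ik(position, orientation): joint angles nearest the present ones, or None.
- capture(name): name is "scene" or "top" or "wrist"; returns a dict with "img" (400x640x3 uint8, red, green, blue), "fx", "fy", "cx", "cy" (pixels), "eye" and "rotation" of the camera in the world; the wrist camera has in their place "T_tool_cam" (4x4, takes a point from camera to tool coordinates, whose origin is the TCP and whose axes are the flange's). Camera axes: x right, y down, z forward; pixel columns grow to the right and rows downward; lengths in mm; the calibration is good to about 2 mm. The wrist camera is an equidistant fisheye: a pixel r from the principal point sees the ray r / f radians off the axis. A picture is of the moment at which its call begins: read the wrist's pose just before it. There is no depth.
A pose or a line that the arm cannot do raises IKError and nothing moves.
- close_job(): hands the job in; it is judged then, once.
Readings, each from a call of its own:
- get_t(): time.
- get_joint_positions(): joint angles.
- get_qd(): joint speeds.
- get_effort(): joint torques, N m.
- get_ee_pos(): TCP position.
- get_eef_rot(): TCP orientation.
- get_ft_force(): force on the tool from outside, world axes, zero at the start.
- get_moment(): the same for the moment, N m.
- get_gripper_width(): finger opening in mm.
- get_gripper_force(): force on a finger pad.
Only numpy, scipy, OpenCV 4.12 (cv2) and the standard library are available. Lean on these libraries where they do the work, as an engineer would, in place of code of your own. Each camera call takes 0.05 s, during which the arm holds its last target. There are 200 camera calls.

TASK

The scrap buyer pays by weight: draw the brass tumbler out of the steel pencil tin it has slid down into, leaving the tin standing in its place, and stand it upright on the balance's left-hand pan as seen from the robot. Stand iron weights on the right-hand pan until the beam is as level as these weights can bring it, and leave any you do not need standing on the trunk lid. Set things down rather than drop them, and do not disturb the other things on the lid.

Things in the scene. Friction and masses are not known exactly. Their poses are not given: they have to be found in the camera images.
- tin_mouth (a point): Round stainless steel pencil tin without its cap, standing loose on the lid (0.45 kg): outside diameter 80 mm, inside 74, 76 mm tall, floor 6 mm thick. The point is the centre of its open mouth, level with the rim; z points up out of it.
- tumbler_mid (a point): Straight brass tumbler upright in the tin, rim 4 mm below the tin's: outside diameter 66 mm, inside 60, 66 tall, bottom 14 thick, about 4 mm gap to the tin: no room for a finger, so hold it from inside, fingers in closed and spread against its wall. Point on its axis, 33 mm above its underside; z up. Its weight is unknown, 450 to 750 g; a match within 50 g is level enough.
- beam (a joint): Beam of the two-pan balance, rad: 0 level, positive with the left pan down, stops at -0.16 and 0.16. 100 g of difference dips it by about 0.064 rad (pans 7 mm), 250 g or more to a stop; it settles in about 1 s. The pans stay horizontal as they rise and sink, and where a thing stands on a pan makes no difference. A thin upright tongue at the middle leans with the beam.
- pan_left_mid (a point): Left pan of the balance (to +y, the robot's left): round steel dish, 152 mm across, flat floor about 124 mm across, rim 8 mm above the floor. The point is the centre of its floor, 120 mm above the lid when level; it rises and sinks up to 18 mm with the beam. The two pans' points are 230 mm apart, and the line between them is the beam's direction.
- pan_right_mid (a point): Right pan of the balance (towards -y, the robot's right), the same dish; the point is the centre of its floor.
- weight_500_mid (a point): 500 g cast-iron weight, the largest of three: upright cylinder 44 mm in diameter and 42 mm high with a round knob of 26 mm diameter on a short neck above it, 72 mm tall in all. The point is on its axis, half-way up (36 mm above its underside).
- weight_200_mid (a point): 200 g cast-iron weight, the middle one: cylinder 34 mm in diameter and 32 mm high with a 22 mm knob above, 60 mm tall in all. The point is on its axis, half-way up (30 mm above its underside).
- weight_100_mid (a point): 100 g cast-iron weight, the smallest: cylinder 27 mm in diameter and 26 mm high with an 18 mm knob above, 50 mm tall in all. The point is on its axis, half-way up (25 mm above its underside).
- tin_cap: Bystander: the tin's steel twist cap lying on the lid, disc 86 mm in diameter and 20 mm high; origin at the centre of its underside.
- toy_car: Bystander: red plastic toy car, 125 mm long, 60 mm wide, 52 mm high; origin under its middle.
- glass: Bystander: glass tumbler, 70 mm in diameter and 115 mm tall; origin at the centre of its underside.
- top: Bystander: wooden spinning top resting on its flat head with the nail up, 66 mm in diameter and 83 mm tall; origin at the centre of its underside.

How it is judged (in metres and radians):
At the end, for the whole second after the job is handed in: Tumbler upright (7 deg) on the left pan's floor, within 45 mm of its centre; beam at rest within 0.037 rad of level (about 58 g); each weight upright, on the right pan (within 65 mm of its centre) or on the lid; tin standing within 50 mm of its start (horizontal distance between tumbler_mid and pan_left_mid below 0.045 m and z of tumbler_mid in the frame of pan_left_mid between 0.027 and 0.039 m and angle between tumbler_mid's own z axis and vertical below 0.12 rad and value of joint beam between -0.037 and 0.037 rad and velocity of joint beam between -0.05 and 0.05 rad/s and (height (world z) of weight_500_mid below 0.046 m or horizontal distance between weight_500_mid and pan_right_mid below 0.065 m) and (height (world z) of weight_200_mid below 0.04 m or horizontal distance between weight_200_mid and pan_right_mid below 0.065 m) and (height (world z) of weight_100_mid below 0.035 m or horizontal distance between weight_100_mid and pan_right_mid below 0.065 m) and height (world z) of weight_500_mid above 0.02 m and height (world z) of weight_200_mid above 0.015 m and height (world z) of weight_100_mid above 0.01 m and angle between each of weight_500_mid, weight_200_mid, weight_100_mid's own z axis and vertical below 0.15 rad and angle between tin_mouth's own z axis and vertical below 0.1 rad and distance of tin_mouth from where it was at the start of the episode below 0.05 m); the robot touches nothing.
It fails at once if the tin is tipped over or lifted off the lid (angle between tin_mouth's own z axis and vertical above 0.45 rad or height (world z) of tin_mouth above 0.11 m).
It fails at once if the tumbler falls freely (from more than about 15 mm) (linear speed of tumbler above 0.55 m/s and contact force between the fingers and tumbler below 0.1 N).
It fails at once if a weight falls freely (from more than about 15 mm) ((linear speed of weight_500 above 0.55 m/s and contact force between the fingers and weight_500 below 0.1 N) or (linear speed of weight_200 above 0.55 m/s and contact force between the fingers and weight_200 below 0.1 N) or (linear speed of weight_100 above 0.55 m/s and contact force between the fingers and weight_100 below 0.1 N)).
It fails at once if the tin's cap, the toy car, the glass or the spinning top is pushed by more than 30 mm (distance of any of tin_cap, toy_car, glass, top from where it was at the start of the episode above 0.03 m).
It also fails if it takes over 72 s, if anything falls off the work surface, if the arm or the gripper's body presses on something with over 40 N, if the wrist force passes 120 N, or if a joint passes its speed limit or range.

## Working session

There is one attempt and no reset: what is moved stays moved. The work goes in short steps, each a Python script; the robot and the scene stay as the last script left them, time stands still between calls to the robot, and variables do not carry over. Pictures are saved under pics/ and viewed, at most 10 in all, crops included, and the job is handed in when it is done.

```bash
mkdir -p pics; python3 - <<'E'
from cell import *
import cv2,numpy as np
for n in("scene","top"):
    c=capture(n); cv2.imwrite(f"pics/{n}0.png",c["img"][:,:,::-1])
    print(n,c["fx"],c["fy"],c["cx"],c["cy"],np.round(c["eye"],1).tolist(),np.round(c["rotation"],4).tolist())
c=capture("wrist");print(np.round(c["T_tool_cam"],3).tolist(),c["fx"],c["cx"],c["cy"]);print(get_t(),get_eef_rot())
E
```

```text
scene 362.803157538625 362.803157538625 322.25362281604396 204.596939753854 [1003.8, -108.2, 914.4] [-2.5806, 0.0034, 1.5307]
top 408.1745903832078 408.1745903832078 316.43852587438664 195.57695467916759 [264.4, -63.1, 1339.4] [-2.9495, -0.0017, -1.568]
[[0.0, -0.963, -0.269, 67.31], [1.0, 0.001, -0.002, -1.986], [0.002, -0.269, 0.963, -148.289], [0.0, 0.0, 0.0, 1.0]] 309.70691628693146 318.10119297947125 197.99559150230462
0.15 [-3.14028444e+00 -4.42945265e-05  2.75180009e+00]
```

View pics/scene0.png

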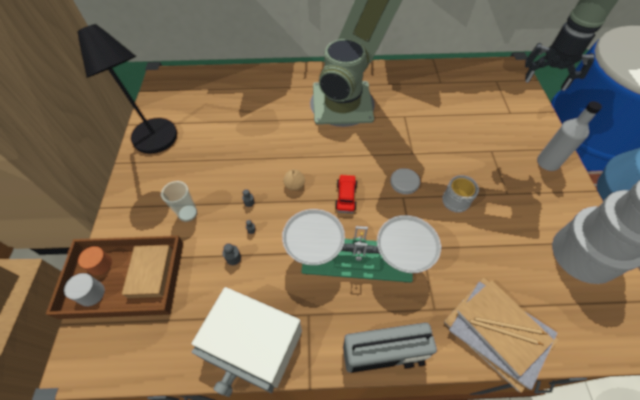

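View pics/top0.png

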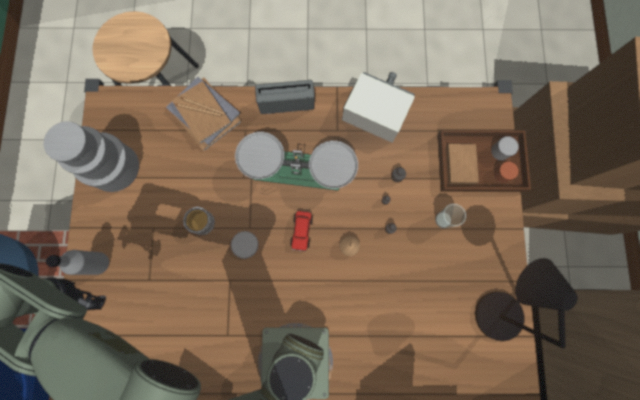

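The scene view shows the tin with the brass tumbler at (461,193), the pans at (313,237) and (408,244), and the weights at (232,254), (251,227) and (248,198). In the top view the tin is at (198,221), the left pan at (260,156), the right pan at (332,164), and the 500, 100 and 200 g weights at (398,173), (385,199) and (391,227). The glass is at (452,215).

```bash
cat > h.py <<'E'
from cell import *
import cv2,numpy as np
from scipy.spatial.transform import Rotation as R
def rot(a): return R.from_euler('xyz',a).as_matrix()
def ray(c,u,v,pose=None):
    if pose is None:
        d=np.array([(u-c["cx"])/c["fx"],(v-c["cy"])/c["fy"],1]); return np.array(c["eye"]),rot(c["rotation"])@d
    p,a=pose; x,y=u-c["cx"],v-c["cy"]; r=np.hypot(x,y)+1e-9; t=r/c["fx"]
    d=np.array([x/r*np.sin(t),y/r*np.sin(t),np.cos(t)]); T=np.array(c["T_tool_cam"]); W=rot(a)
    return W@T[:3,3]+p, W@T[:3,:3]@d
def onz(er,z): e,d=er; return e+d*(z-e[2])/d[2]
def wrist(name):
    pose=(np.array(get_ee_pos()),np.array(get_eef_rot())); c=capture("wrist")
    cv2.imwrite(f"pics/{name}.png",c["img"][:,:,::-1]); return c,pose
def down(yaw): return [np.pi,0,yaw]
def tongue(): return None
E
python3 - <<'E'
from h import *
c=capture("top"); s=capture("scene")
for n,tp,z in (("tin",(198,221),76),("panL",(260,156),125),("panR",(332,164),125),("w500",(398,173),50),("w100",(385,199),30),("w200",(391,227),35),("glass",(444,219),0),("car",(301,230),30),("top",(349,244),40),("cap",(245,244),20)):
    print(n,np.round(onz(ray(c,*tp),z)))
for n,tp,z in (("tin",(462,187),76),("panL",(408,244),125),("panR",(313,237),125),("w500",(232,254),36),("w100",(251,227),25),("w200",(248,198),30)):
    print("s",n,np.round(onz(ray(s,*tp),z)))
# move over tin
print(get_t())
p=onz(ray(c,198,221),76)
reach([p[0],p[1],230],down(np.arctan2(p[1],p[0])))
c,pose=wrist("w_tin"); print(pose,get_t())
E
```

```text
tin [428. 304.  76.]
panL [625. 110. 125.]
panR [ 600. -112.  125.]
w500 [ 591. -330.   50.]
w100 [ 508. -288.   30.]
w200 [ 416. -304.   35.]
glass [ 447. -487.    0.]
car [406. -15.  30.]
top [ 361. -168.   40.]
cap [362. 165.  20.]
s tin [436. 305.  76.]
s panL [629. 110. 125.]
s panR [ 600. -117.  125.]
s w500 [ 596. -333.   36.]
s w100 [ 511. -290.   25.]
s w200 [ 417. -304.   30.]
0.25
(array([428.20537982, 304.39622359, 230.01227553]), array([-3.14128705e+00, -1.19919296e-04,  6.18278926e-01])) 1.7
```

View pics/w_tin.png

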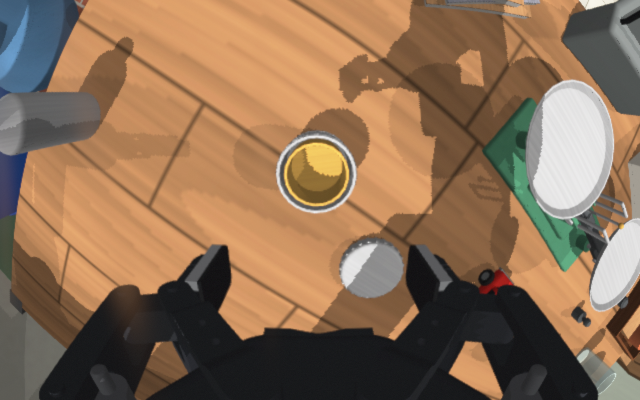

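The wrist view shows the tin's mouth at about (316,173) with the yellow brass rim ring inside it, roughly 75 px across. The left pan is at (569,149) and the cap at (371,267), well clear.

```bash
cat >> h.py <<'E'
def blob(m,near):
    cs,_=cv2.findContours(m.astype(np.uint8)*255,cv2.RETR_EXTERNAL,cv2.CHAIN_APPROX_NONE)
    cs=[q for q in cs if len(q)>15 and cv2.contourArea(q)>30]
    q=min(cs,key=lambda q:np.hypot(*(q[:,0].mean(0)-near))); return cv2.fitEllipse(cv2.convexHull(q)),q
E
python3 - <<'E'
from h import *
c,pose=wrist("w_tin2")
hsv=cv2.cvtColor(c["img"],cv2.COLOR_RGB2HSV)
m=(hsv[...,0]>19)&(hsv[...,0]<32)&(hsv[...,1]>130)
m[:120]=0;m[225:]=0;m[:,:260]=0;m[:,375:]=0
e,_=blob(m,(317,173)); p=onz(ray(c,*e[0]),0*0+72) if 0 else onz(ray(c,*e[0],pose),72)
print(e,p)
# check diameter
w=[onz(ray(c,e[0][0]+s*e[1][0]/2,e[0][1],pose),72) for s in(-1,1)]; print(np.linalg.norm(w[0]-w[1]))
m2=(hsv[...,1]<60)&(hsv[...,2]>60); m2[:120]=0;m2[225:]=0;m2[:,:260]=0;m2[:,375:]=0
e2,_=blob(m2,(317,173)); print(e2,onz(ray(c,*e2[0],pose),76), get_t())
E
```

```text
((316.32806396484375, 173.99375915527344), (62.431034088134766, 63.975074768066406), 87.38591003417969) [433.06813512 307.85001595  72.        ]
63.10372986044166
((316.1711120605469, 171.83108520507812), (80.10467529296875, 82.13574981689453), 4.755541801452637) [435.42544927 309.69103852  76.        ] 1.75
```

```bash
python3 - <<'E'
from h import *
set_gripper(0); x,y=434.5,309; yaw=.618
servo_line([x,y,110],down(yaw))
print(servo_line([x,y,54],feed=80,until_force=10),get_ee_pos())
set_gripper(45,50); print("w",get_gripper_width(),get_gripper_force(),get_ft_force())
wait(.2)
servo_line([x,y,90],feed=40); print(get_ft_force(),get_gripper_width())
servo_line([x,y,240],feed=150); wait(.4)
f=[get_ft_force()[2]]
for i in range(4): wait(.05); f.append(get_ft_force()[2])
print(np.round(f,2),get_gripper_width(),get_gripper_force(),get_t())
c,pose=wrist("w_lift"); print(pose)
E
```

```text
False [434.85503012 309.23334028  54.37080439]
w 34.07670462840448 48.39929127410869 [ 0.23390922  0.99341178 -1.60794717]
[-0.76364439  0.47489506 -5.09703241] 34.00371715652104
[-4.61 -5.59 -5.04 -4.43 -4.68] 33.91947306396068 48.23767170026258 7.7333
(array([434.50642637, 309.00649009, 239.98945612]), array([3.14158273e+00, 1.56119371e-06, 6.18005188e-01]))
```

View pics/w_lift.png

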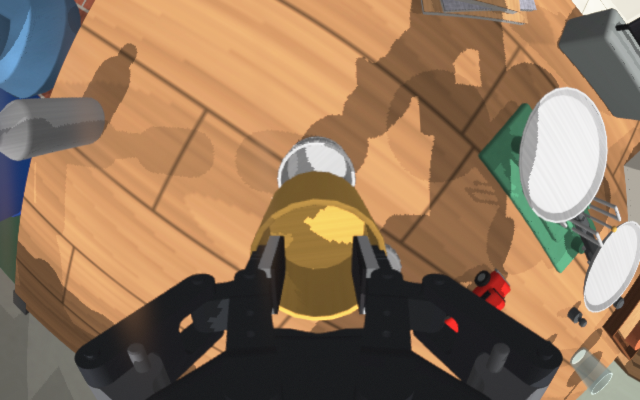

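The tumbler hangs in the fingers with its rim centred at about (319,259), and the tin's empty mouth is still standing at (316,165). The load is about 4.8 N, so roughly 490 g.

```bash
python3 - <<'E'
from h import *
x,y=627,112
servo_line([x,y,220],down(.4),feed=200)
servo_line([x,y,172],feed=120)
hit=servo_line([x,y,146],feed=20,until_force=7)
wait(.3);print(hit,get_ee_pos(),get_ft_force(),get_gripper_width())
set_gripper(18); wait(.2); print(get_ft_force(),get_gripper_width())
servo_line([x,y,225],feed=120)
print(get_t())
c,pose=wrist("w_pan"); print(pose)
s=capture("scene"); cv2.imwrite("pics/s1.png",cv2.resize(s["img"][150:300,200:500,::-1],None,fx=2.5,fy=2.5))
both=np.vstack([c["img"],cv2.resize(s["img"][180:300,230:500],(640,284))])
cv2.imwrite("pics/both1.png",cv2.resize(both[:,:,::-1],None,fx=.87,fy=.87))
E
```

```text
True [627.19906553 111.43753662 149.27565021] [-0.79441261  0.27285166  6.53959931] 33.36878313019514
[0.10901383 0.46442112 0.10360804] 18.224570255382424
12.5833
(array([626.47508142, 111.92480745, 224.21228484]), array([3.14059811, 0.00452661, 0.40028568]))
```

View pics/both1.png

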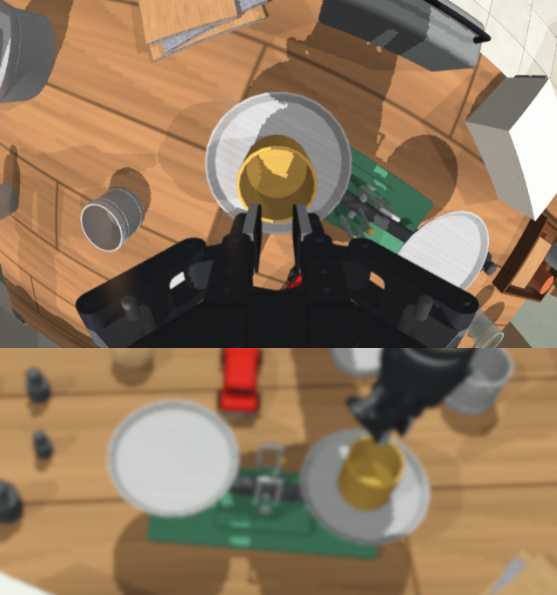

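The tumbler stands upright on the sunken left pan, with its rim at about (277,179) and the pan centre at (279,162) in the reduced picture. The tin still stands at (110,222), and the right pan is raised and empty.

```bash
cat >> h.py <<'E'
def find_weight(name,exp,zc):
    c,pose=wrist(name); hsv=cv2.cvtColor(c["img"],cv2.COLOR_RGB2HSV)
    m=(hsv[...,2]<110)&(hsv[...,1]<90)
    m=cv2.morphologyEx(m.astype(np.uint8),cv2.MORPH_OPEN,np.ones((3,3)))>0
    m[225:]=0;m[:100]=0;m[:,:230]=0;m[:,410:]=0
    e,q=blob(m,(317,175)); M=cv2.moments(q); u,v=M["m10"]/M["m00"],M["m01"]/M["m00"]
    p=onz(ray(c,u,v,pose),zc); print(name,(u,v),cv2.boundingRect(q),p,"exp",exp); return p
E
python3 - <<'E'
from h import *
c=capture("wrist"); P=(np.array(get_ee_pos()),np.array(get_eef_rot()))
print("pan",onz(ray(c,320.5,186,P),110),"tumb",onz(ray(c,318.5,206,P),168))
x,y=593,-331
servo_line([610,-100,235],feed=300)
reach([x,y,225],down(np.arctan2(y,x))); set_gripper(70)
p=find_weight("w500",(x,y),33); print(get_t())
c=cv2.imread("pics/w500.png"); cv2.imwrite("pics/w500c.png",c[80:300,200:440])
E
```

```text
pan [631.86101535 109.3139751  110.        ] tumb [631.13839221 111.09325109 168.        ]
w500 (322.4288052373159, 171.71453900709218) (304, 151, 38, 42) [ 593.5344682  -339.49052638   33.        ] exp (593, -331)
15.1167
```

View pics/w500c.png

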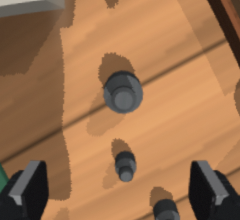

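The 500 g weight is the dark disc at about (323,172) in full-frame pixels. The 100 g weight is below it at (325,246), and the fingers have room around it.

```bash
python3 - <<'E'
from h import *
x,y=594,-336
servo_line([x,y,110],feed=150)
print(servo_line([x,y,31],feed=80,until_force=10))
set_gripper(30,50); print(get_gripper_width(),get_gripper_force())
servo_line([x,y,80],feed=80); servo_line([x,y,225],feed=200); wait(.3)
print(np.mean([get_ft_force()[2] for i in range(3)]),get_t())
X,Y=622,-115
servo_line([X,Y,225],down(0),feed=200)
servo_line([X,Y,180],feed=120)
hit=servo_line([X,Y,150],feed=15,until_force=4.8)
print(hit,get_ee_pos(),get_ft_force())
set_gripper(62); wait(.2)
servo_line([X,Y,235],feed=150)
reach([500,-115,300],down(0)); wait(1)
print(get_t(),get_ft_force())
s=capture("scene");c,_=wrist("w_after")
both=np.vstack([c["img"],cv2.resize(s["img"][180:300,230:500],(640,284))])
cv2.imwrite("pics/both2.png",cv2.resize(both[:,:,::-1],None,fx=.87,fy=.87))
E
```

```text
False
40.48137195379757 49.68788981437683
-5.45103770973964 19.4917
True [ 621.78544749 -115.79603565  162.42328501] [ 1.9200708  -0.76394812 -2.12235964]
25.2417 [0.01689099 0.39639433 0.2254737 ]
```

View pics/both2.png

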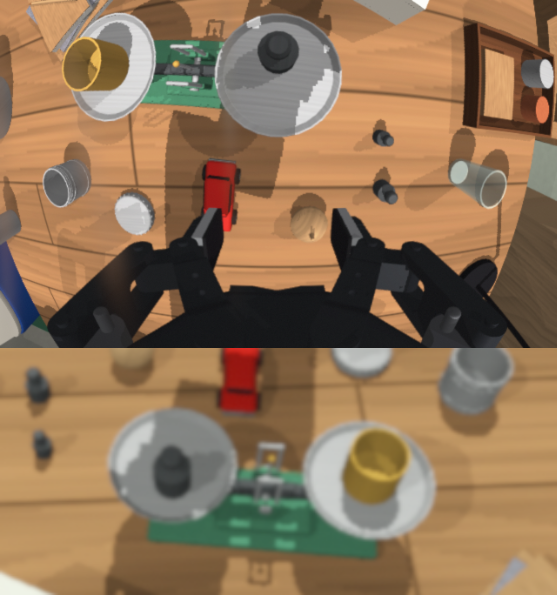

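The 500 g weight stands on the right pan at (278,48) and the tumbler upright on the left pan. The tin, cap, car, top and glass are undisturbed. Next I read the beam angle by comparing pan heights with the initial level picture and the left-at-stop picture.

```bash
cat >> h.py <<'E'
def pans(rgb):
    hsv=cv2.cvtColor(rgb,cv2.COLOR_RGB2HSV); o=[]
    for (u0,u1) in ((270,347),(374,452)):
        m=np.zeros(hsv.shape[:2],np.uint8); m[200:285,u0:u1]=((hsv[...,1]<60)&(hsv[...,2]>70))[200:285,u0:u1]
        n=cv2.morphologyEx(m,cv2.MORPH_CLOSE,cv2.getStructuringElement(cv2.MORPH_ELLIPSE,(5,5)))
        q=max(cv2.findContours(n,cv2.RETR_EXTERNAL,cv2.CHAIN_APPROX_NONE)[0],key=cv2.contourArea)
        cs=cv2.fitEllipseDirect(cv2.convexHull(q)); o.append(cs)
    return o
E
python3 - <<'E'
from h import *
a=cv2.imread("pics/scene0.png")[:,:,::-1].copy()
b=np.zeros_like(a); b[150:300,200:500]=cv2.resize(cv2.imread("pics/s1.png"),(300,150),interpolation=cv2.INTER_AREA)[:,:,::-1]
c=capture("scene")["img"]; cv2.imwrite("pics/s2.png",c[:,:,::-1])
for n,i in (("empty",a),("tumbler",b),("500",c)):
    for e in pans(i): print(n,np.round(e[0],2),np.round(e[1],1),round(e[2]))
# expected centre pixel for pan rim at heights
s=capture("scene"); Rm=rot(s["rotation"])
for P in ((600,-115),(629,110)):
    for dz in (-18,0,18):
        v=Rm.T@(np.array([*P,128+dz])-s["eye"]); print(P,dz,np.round([s["fx"]*v[0]/v[2]+s["cx"],s["fy"]*v[1]/v[2]+s["cy"]],2))
E
```

```text
empty [313.66 237.05] [56.1 64.2] 92
empty [407.72 244.02] [56.5 66.7] 107
tumbler [313.93 233.59] [56.9 64.9] 91
tumbler [406.2  246.83] [55.9 64.9] 108
500 [313.95 236.73] [55.3 64.3] 94
500 [407.7  244.13] [56.1 66.9] 107
(600, -115) -18 [314.07 239.67]
(600, -115) 0 [313.91 236.33]
(600, -115) 18 [313.73 232.87]
(629, 110) -18 [406.67 246.88]
(629, 110) 0 [408.12 243.62]
(629, 110) 18 [409.63 240.25]
```

```bash
python3 - <<'E'
from h import *
ims=[]
for n,(x,y) in (("L",(629,110)),("R",(600,-115))):
    reach([x-50,y,260],down(0)); wait(.3)
    c,P=wrist("chk"+n); hsv=cv2.cvtColor(c["img"],cv2.COLOR_RGB2HSV)
    m=((hsv[...,1]<60)&(hsv[...,2]>70)).astype(np.uint8); k=np.zeros_like(m); cv2.circle(k,(318,160),115,1,-1); k[236:]=0; m*=k
    m=cv2.morphologyEx(m,cv2.MORPH_OPEN,cv2.getStructuringElement(cv2.MORPH_ELLIPSE,(7,7)))
    q=max(cv2.findContours(m,cv2.RETR_EXTERNAL,cv2.CHAIN_APPROX_NONE)[0],key=cv2.contourArea)
    e=cv2.fitEllipseDirect(cv2.convexHull(q)); print(n,e,P[0])
    # rim points -> plane z with fitted circle diameter 152
    a=np.linspace(0,2*np.pi,72); t=np.radians(e[2]); X,Y=e[1][0]/2*np.cos(a),e[1][1]/2*np.sin(a)
    pts=np.c_[e[0][0]+X*np.cos(t)-Y*np.sin(t),e[0][1]+X*np.sin(t)+Y*np.cos(t)]
    for z in(120,128,136):
        w=np.array([onz(ray(c,u,v,P),z)[:2] for u,v in pts],np.float32); (cc,r)=w.mean(0),np.linalg.norm(w-w.mean(0),axis=1).mean(); print(z,np.round(cc,1),round(2*r,2))
    d=c["img"].copy(); cv2.ellipse(d,e,(255,0,0),1); ims.append(d[40:290,170:470])
cv2.imwrite("pics/chk.png",np.hstack(ims)[:,:,::-1]); print(get_t())
E
```

```text
L ((315.14886474609375, 134.81564331054688), (162.17031860351562, 164.08456420898438), 90.44269561767578) [579.04141921 108.90169091 260.4274808 ]
120 [626.2 109.1] 155.73
128 [626.8 109. ] 151.42
136 [627.3 108.9] 147.11
R ((318.2078857421875, 133.81109619140625), (159.80743408203125, 171.2536163330078), 98.94119262695312) [ 550.31031915 -113.96931477  259.94900714]
120 [ 598.5 -116.5] 157.74
128 [ 599.  -116.4] 153.36
136 [ 599.6 -116.4] 148.98
28.0083
```

View pics/chk.png

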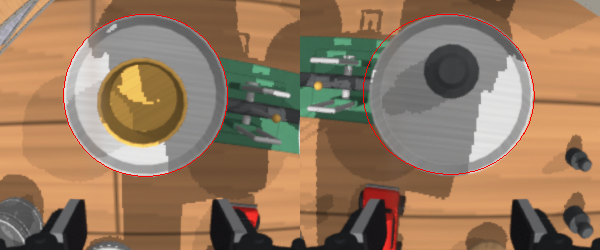

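The left pan's rim fits well, while the right fit is pulled out to the left by the linkage. I'll refit that picture without the side next to the linkage, with no new motion.

```bash
python3 - <<'E'
from h import *
c=capture("top")  # not used for pose
for n in "LR":
    hsv=cv2.cvtColor(cv2.imread(f"pics/chk{n}.png"),cv2.COLOR_BGR2HSV)
    m=((hsv[...,1]<60)&(hsv[...,2]>70)).astype(np.uint8); k=np.zeros_like(m); cv2.circle(k,(318,160),115,1,-1); k[236:]=0; m*=k
    m=cv2.morphologyEx(m,cv2.MORPH_OPEN,cv2.getStructuringElement(cv2.MORPH_ELLIPSE,(7,7)))
    q=max(cv2.findContours(m,cv2.RETR_EXTERNAL,cv2.CHAIN_APPROX_NONE)[0],key=cv2.contourArea)
    h=q[:,0]; cen=np.array([318,134])
    r=np.linalg.norm(h-cen,axis=1); h=h[(h[:,0]>270 if n=="R" else h[:,0]<365)&(r>74)]
    for _ in range(3):
        e=cv2.fitEllipseDirect(h.reshape(-1,1,2)); t=np.radians(e[2]); d=h-np.array(e[0])
        g=np.hypot((d[:,0]*np.cos(t)+d[:,1]*np.sin(t))/e[1][0]*2,(-d[:,0]*np.sin(t)+d[:,1]*np.cos(t))/e[1][1]*2); h=h[abs(g-1)<.02]
    print(n,np.round(e[0],1),np.round(e[1],1),len(h))
print(get_t())
E
```

```text
L [314.9 134.8] [161.5 162.3] 329
R [320.7 134.4] [161.2 162.9] 331
28.0583
```

Both pan rims now have the same apparent size (161.9 px against 162.1 px mean), so the beam is level to about 1 mm. The 200 g and 100 g weights stay on the lid.

```bash
python3 -c "
from cell import *
print(get_ft_force(),get_t()); print(close_job())"
```

```text
[ 0.04362058 -0.26652349  1.23832526] 28.0583
the job is handed in; nothing more can be done
None
```

The job is handed in at 28 s: the tumbler stands on the left pan against the 500 g weight on the right, pans level to about 1 mm by camera, with the tin standing where it was and the 200 g and 100 g weights left on the lid; no verdict came back.

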